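# Lay the cracker tin on its serving board

## Robot

A 6-joint arm with a two-finger parallel gripper is mounted at the origin on a cart in front of the work surface, level with it; the furniture and walls round the work are solid. World frame = base frame: x ahead of the robot, y to its left, z up, the work surface at z = 0. Lengths are in mm, angles in rad, forces in N, time in s.
With the tool pointing down it reaches from about 300 to 750 mm from the base axis. Payload 8.5 kg.
Tool frame: the origin (TCP) lies midway between the tips of the shut fingers; the grasp point (between the pads) lies 19 mm behind it (env.grip_depth is the distance from the TCP to the grasp point, in mm); z points along the fingers, y is the line along which they close (so a half turn about z gives the same grasp; the last joint's range is limited). The gripper opens to 88 mm and grips with 3 to 60 N. Pads are 18 mm wide; open, the fingers measure 123 mm over their backs; the gripper's body (75 mm by 187 mm) begins 45 mm behind the grasp point.
Start: joints at [-1.346, 0.381, 1.297, -0, 1.464, -0.215], TCP at [234.159, -497.644, 238.748] pointing down, gripper open.
Joint ranges: [-3.11, 3.11], [-0.89, 2.33], [0.22, 2.48], [-1.42, 4.56], [0.17, 2.85], [-2.88, 2.88]. Speed limits (rad/s): [2.39, 2.39, 3.14, 3.14, 3.14, 3.14].

## Interface

Orientations are given as [roll, pitch, yaw] about the fixed x, y, z axes, in that order (R = Rz(yaw) Ry(pitch) Rx(roll)).
In Python, from station import env gives the robot as it stands.
- The arm moves only by the shell command python3 -m creep 'ROWS' [FORCE]. ROWS is JSON, a list that holds one entry, the list of rows, each a list of 7 numbers: the shift along the tool's x, y, z in m, then the turn, a rotation vector about the tool's x, y, z in rad, then the finger opening in m, from 0 to 0.0881. In form: [[[tx, ty, tz, wx, wy, wz, grip], ...]]. A call has 1 to 10 rows; each row is the pose to reach, as a shift and turn from the pose commanded when the call began, along the tool's axes at that moment; what a row does not reach only later rows make up. A row lasts 1/8 s, in which the tool goes at most 62.5 mm and 10.7 degrees, less where a joint would pass 70% of its speed; a pose out of reach is approached as far as the arm can. A call with a gripper value outside its range is refused whole. The fingers move at their own pace and stop on an object; FORCE is the grip in N (left out, the last holds). Time passes only in rows, so rows that repeat a pose let the fingers close. It gives the time, the measured TCP pose, the force, the opening and the grip force at its end, in the units of the state.
- env.get_state(): the state, without advancing time (a new reading comes with each control period).
- env.capture(name): name is "scene" or "top" or "wrist"; returns the picture (384x512x3 uint8, blue, green, red); there is no depth.
- env.camera_params(name): a dict with "fx", "fy", "cx", "cy" (pixels), "R" (3x3) and "t" (3): a world point X has camera coordinates R X + t. Camera axes: x right, y down, z forward; pixel columns grow to the right and rows downward; lengths in mm; the calibration is good to about 2 mm. A picture is of the moment at which its call begins: read the wrist's pose just before it. camera_params takes no time and is no camera call; for the wrist camera it gives the pose at the moment of the call.
- env.job_done(): hands the job in; it is judged then, once.
The state is a dict: "time_s": time; "joint_positions": joint angles; "dq": joint speeds; "joint_torque": joint torques, N m; "position": TCP position; "tcp_rot": TCP orientation; "contact_force": force on the tool from outside, world axes, zero at the start; "wrist_torque": the same for the moment, N m; "opening": finger opening in mm; "gripper_force": force on a finger pad.
Only numpy, scipy, OpenCV 4.12 (cv2) and the standard library are available. Lean on these libraries where they do the work, as an engineer would, in place of code of your own. Each camera call takes 0.05 s, during which the arm holds its last target. There are 200 camera calls.

## Task

Slide the standing green cracker tin, upright, until it sits squarely against the front edge of the wooden serving board, then push it high up so that it tips over that low edge and lies on the board with its label up. Then push the lying tin home until its lid meets the dark stop bar in the back rail, straight and between the board's sides, press it there for a moment with about 12 N and let go. The tin is thin: never push it with more than 18 N, and leave the other things on the table where they are.

Things in the scene. Friction and masses are not known exactly. Their poses are not given: they have to be found in the camera images.
- tin: closed green tin, brass line under the lid, standing. Box 92 deep (x) x 112 wide (y) x 120 high (z), too big to grasp. 0.35 to 0.65 kg, evenly filled, slick (friction about 0.25 on everything): pushed in the open it slides, not tips. Origin: centre of underside; z up to the lid; plain +x side faces the board, -x side has the white label. Starts clear of the board, up to 0.3 rad off square
- tin_toe (a point): middle of the tin's lower edge on the side (+x) that faces the board, 46 from the tin's origin
- tin_lid (a point): middle of the tin's lid, 120 along the tin's z from its origin
- board: pale wooden serving board, fixed to the table, 164 (its x) x 210 (its y), 14 thick. Origin: centre of its underside; +x points from its open front edge, at x = -82, to the rail at its back. The front edge is a plain step 14 high, the low stop, and faces the tin
- rail: wooden back rail fixed across the board's far end, 14 thick, 210 wide, 60 high above the board's top. Origin: lower middle of its face toward the tin (68 along the board's x); axes as the board's. In it sits a dark stop bar, 150 wide, 19 to 53 above the board's top, firmly held, standing 3 to 19 proud of the rail toward the tin: set differently each time and not measured, to be found by feel
- juice_bottle: dark berry juice bottle with a black cap, 61 across, 240 high; loose, a bystander. Origin: centre of its underside
- clip_jar: glass clip-top jar with pink-orange filling, 105x92, 130 high; loose, a bystander. Origin: centre of its underside
- black_lid_jar: glass jar with a black lid, 75 across, 93 high; loose, a bystander. Origin: centre of its underside
- green_lid_jar: glass jar with a dark green lid, 74 across, 83 high; loose, a bystander. Origin: centre of its underside
- mug: white mug with yellow stripes, 86x120 with its handle, 101 high; loose, a bystander. Origin: centre of its underside
- toothpick_jar: small clear jar full of wooden cocktail sticks, 45 across, 68 high; loose, a bystander. Origin: centre of its underside
Mind the look-alikes: they are no part of the job. There is more than one size of the tin; the job needs the larger.

How it is judged:
By the outcome, as a careful person would: the job done as asked, in the order asked, and still so for the second after the job is handed in, with the robot touching nothing.
It also fails if it takes over 67 s, if anything falls off the work surface, if the arm or the gripper's body presses on something with over 40 N, if the wrist force passes 120 N, or if a joint passes its speed limit or range.

## Working session

There is one attempt and no reset: what is moved stays moved. The work goes in short steps, Python scripts to look and compute and a shell command to move; the robot and the scene stay as the last step left them, time stands still between calls to the robot, and variables do not carry over. Pictures are saved under pics/ and viewed, at most 10 in all, crops included, and the job is handed in when it is done.

```bash
mkdir -p pics; ls; python3 - <<'E'
from station import env
import cv2,numpy as np
s=env.get_state();print(s)
a=env.capture("scene");b=env.capture("top")
cv2.imwrite("pics/scene0.png",a);cv2.imwrite("pics/top0.png",b)
for n in("scene","top"):
    p=env.camera_params(n);print(n,p)
E
```

```text
pics
{'time_s': 0.0, 'joint_positions': array([-1.34630663e+00,  3.81217223e-01,  1.29824511e+00,  1.67186334e-05,
        1.46362315e+00, -2.15301647e-01]), 'dq': array([-1.53809249e-03,  1.90865524e-03,  1.11783636e-03, -5.91195068e-04,
        3.51138993e-05,  1.32479915e-04]), 'joint_torque': array([ 2.17197681e-03, -4.37917435e+01, -2.24548906e+01,  7.14529934e-02,
        3.53271968e-02, -1.44803980e-04]), 'position': array([ 234.10011156, -497.3829794 ,  238.13166079]), 'tcp_rot': array([-3.14013784e+00, -3.35167810e-04,  4.39789302e-01]), 'contact_force': array([-0.98014493, -0.75584418, -0.71410137]), 'wrist_torque': array([-0.03924551, -0.01320267,  0.02324849]), 'gripper_force': 0.0, 'opening': 88.1368380119934}
scene {'fx': 486.1903771342044, 'fy': 486.1903771342044, 'cx': 262.7264682124661, 'cy': 185.6683046310587, 'R': array([[-0.59025125, -0.80707255, -0.01540642],
       [-0.37282222,  0.28949182, -0.88158838],
       [ 0.71596582, -0.51461479, -0.47176749]]), 't': array([ 341.45148823,  309.4523224 , 1299.3231656 ])}
top {'fx': 492.27500573013623, 'fy': 492.27500573013623, 'cx': 256.2065016990505, 'cy': 182.8012701571658, 'R': array([[-9.32005084e-02, -9.95646920e-01,  9.35971997e-04],
       [-9.74999584e-01,  9.10772169e-02, -2.02683872e-01],
       [ 2.01716327e-01, -1.98028122e-02, -9.79243776e-01]]), 't': array([  37.00031229,  606.53642264, 1311.88113184])}
```

View pics/top0.png

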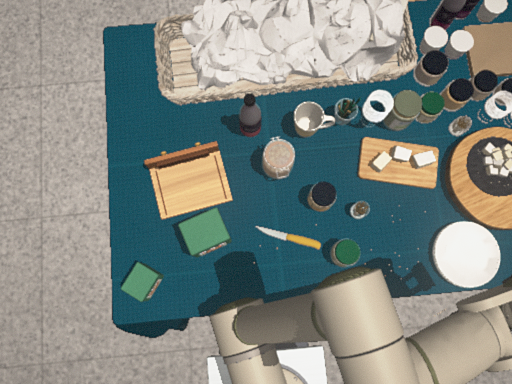

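View pics/scene0.png

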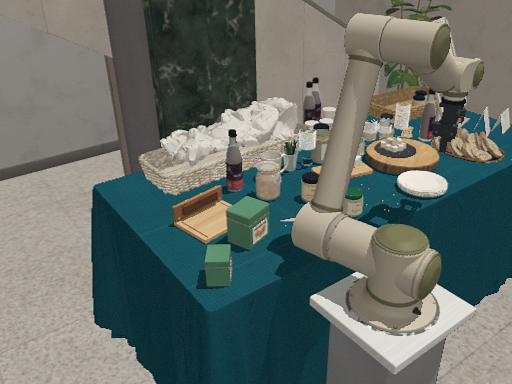

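In the top view there are two green tins: A at (205,231), next to the board, and B at (141,281), smaller. The board is at (190,190), with its rail on the far side at (182,154). A fits the larger tin. I'll measure both and confirm with an enlarged crop.

```bash
cat > h.py <<'E'
import cv2,numpy as np
from station import env
def ray(cam,uv,z):
    p=env.camera_params(cam) if isinstance(cam,str) else cam
    d=p["R"].T@np.array([(uv[0]-p["cx"])/p["fx"],(uv[1]-p["cy"])/p["fy"],1]);c=-p["R"].T@p["t"]
    return c+d*(z-c[2])/d[2]
def green(im):
    h=cv2.cvtColor(im,cv2.COLOR_BGR2HSV)
    return cv2.inRange(h,(50,80,50),(80,255,255))
E
python3 - <<'E'
from h import *
b=cv2.imread("pics/top0.png");h=cv2.cvtColor(b,cv2.COLOR_BGR2HSV)
for p in[(205,228),(205,249),(225,235),(190,190),(140,278),(120,150)]:print(p,h[p[1],p[0]])
m=green(b)
for c in cv2.findContours(m,0,2)[0]:
    if cv2.contourArea(c)>200:
        q=cv2.boxPoints(cv2.minAreaRect(c));print(cv2.contourArea(c),q.round(1).tolist())
        for z in(120,):
            P=np.array([ray("top",u,z)[:2] for u in q]);print(P.round(1).tolist(),np.linalg.norm(np.diff(P,axis=0),axis=1).round(1))
w=cv2.inRange(h,(8,60,130),(25,200,255))
for c in cv2.findContours(w,0,2)[0]:
    if cv2.contourArea(c)>1500:
        q=cv2.approxPolyDP(c,4,True)[:,0];print('wood',q.tolist());print([ray("top",u,14)[:2].round(0).tolist() for u in q])
cv2.imwrite("pics/crop0.png",cv2.resize(b[130:310,105:285],(600,600),interpolation=cv2.INTER_CUBIC))
E
```

```text
(205, 228) [ 71  97 152]
(205, 249) [ 71 103  99]
(225, 235) [ 72 100 156]
(190, 190) [ 20  97 240]
(140, 278) [ 71  96 148]
(120, 150) [ 96 192  93]
854.0 [[119.5, 288.20001220703125], [137.89999389648438, 259.20001220703125], [163.10000610351562, 275.29998779296875], [144.6999969482422, 304.20001220703125]]
[[354.0, 355.1], [422.8, 305.0], [376.0, 242.4], [308.2, 293.0]] [85.1 78.1 84.6]
437.5 [[335.0, 240.0], [359.0, 240.0], [359.0, 263.0], [335.0, 263.0]]
[[424.6, -208.9], [418.8, -271.3], [360.0, -263.2], [365.8, -201.5]] [62.6 59.3 62. ]
1450.0 [[176.6999969482422, 223.60000610351562], [216.3000030517578, 206.3000030517578], [231.3000030517578, 240.60000610351562], [191.60000610351562, 257.8999938964844]]
[[505.8, 199.7], [542.0, 92.5], [448.3, 60.5], [413.3, 166.5]] [113.2  99.  111.6]
350.0 [[422.0, 92.0], [443.0, 92.0], [443.0, 113.0], [422.0, 113.0]]
[[809.0, -501.0], [803.6, -559.1], [743.0, -548.7], [748.3, -491.1]] [58.4 61.6 57.8]
wood [[219, 151], [149, 169], [161, 218], [232, 199]]
[[722.0, 79.0], [687.0, 286.0], [541.0, 259.0], [576.0, 53.0]]
wood [[363, 138], [361, 177], [435, 186], [436, 147]]
[[722.0, -347.0], [606.0, -325.0], [560.0, -534.0], [675.0, -556.0]]
wood [[486, 128], [456, 147], [450, 180], [458, 199], [477, 219], [511, 228], [511, 194], [483, 192], [466, 170], [467, 154], [480, 139], [511, 141], [511, 129]]
[[719.0, -713.0], [670.0, -615.0], [573.0, -580.0], [516.0, -593.0], [454.0, -637.0], [420.0, -728.0], [516.0, -748.0], [530.0, -669.0], [598.0, -632.0], [646.0, -643.0], [687.0, -689.0], [673.0, -779.0], [709.0, -786.0]]
wood [[511, 22], [465, 26], [474, 39], [469, 50], [474, 74], [486, 68], [496, 74], [511, 72]]
[[1051.0, -855.0], [1051.0, -710.0], [1005.0, -730.0], [970.0, -708.0], [891.0, -709.0], [907.0, -749.0], [885.0, -776.0], [887.0, -822.0]]
```

View pics/crop0.png

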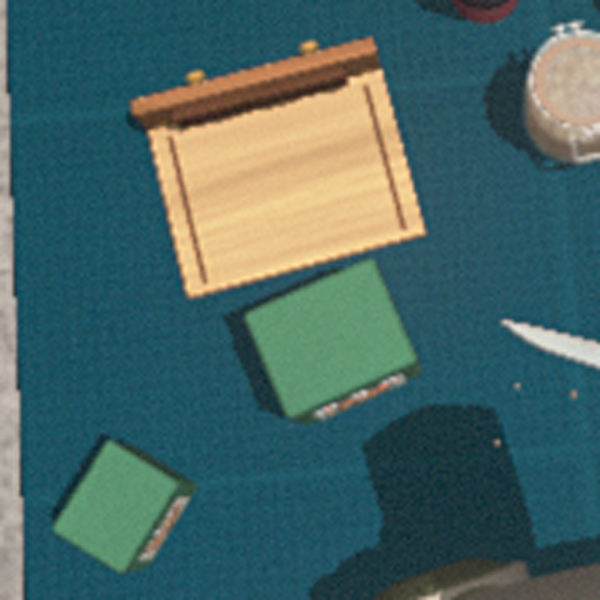

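The crop shows A at (330,340), clearly the larger lid, with its label on the side away from the board. B at (120,505) is the small look-alike. Next I'll refine A's pose and write a helper that turns targets into tool-frame rows.

```bash
cat >> h.py <<'E'
from scipy.spatial.transform import Rotation as Ro
YAW=0.168; F=np.array([558.5,156.0])          # board yaw, middle of front edge
C,S=np.cos(YAW),np.sin(YAW)
def b2w(p): return np.array([F[0]+C*p[0]-S*p[1],F[1]+S*p[0]+C*p[1]])
def w2b(q): d=np.array(q[:2])-F; return np.array([C*d[0]+S*d[1],-S*d[0]+C*d[1]])
def tool(yaw,tilt): return Ro.from_euler('ZXY',[yaw,np.pi,tilt])
def row(xyz,R):
    s=env.get_state();R0=Ro.from_euler('xyz',s['tcp_rot'])
    return R0.inv().apply(np.array(xyz)-s['position']).round(1)/1000,(R0.inv()*R).as_rotvec().round(3)
def lid(im,cam="top",z=120,vmin=125):
    h=cv2.cvtColor(im,cv2.COLOR_BGR2HSV);m=cv2.inRange(h,(62,80,vmin),(80,140,255))
    for c in cv2.findContours(m,0,2)[0]:
        if cv2.contourArea(c)>300:
            (q)=cv2.boxPoints(cv2.minAreaRect(c));P=np.array([ray(cam,u,z)[:2] for u in q])
            print(cv2.contourArea(c),q.round(0).tolist());print(' world',P.round(0).tolist(),'len',np.linalg.norm(np.diff(P,axis=0),axis=1).round(1),
             'c',P.mean(0).round(1),'board',w2b(P.mean(0)).round(1),'dirs',[round(float(np.arctan2(*(P[i+1]-P[i])[::-1])),3) for i in(0,1,2)])
E
python3 - <<'E'
from h import *
lid(cv2.imread("pics/top0.png"))
w=cv2.inRange(cv2.cvtColor(cv2.imread("pics/top0.png"),cv2.COLOR_BGR2HSV),(8,60,130),(25,200,255))
pts=[]
# fit front edge: lowest wood pixel per column between 165..228
u=np.arange(166,229);v=np.array([np.where(w[:225,x])[0].max()+.5 for x in u])
k=cv2.fitLine(np.c_[u,v].astype(np.float32),cv2.DIST_HUBER,0,.01,.01).ravel()
f=lambda x:(x,k[3]+(x-k[2])*k[1]/k[0])
A,B=ray("top",f(161),14),ray("top",f(232),14);d=B-A;print('front',A.round(1),B.round(1),'yaw',np.arctan2(d[0],-d[1]))
for x in (439,425):print(row([x-20,95,260],tool(.25,.7)))
E
```

```text
713.5 [[120.0, 288.0], [137.0, 262.0], [158.0, 275.0], [141.0, 301.0]]
 world [[353.0, 353.0], [416.0, 307.0], [379.0, 256.0], [316.0, 302.0]] len [77.8 63.8 77.4] c [366.  304.4] board [-164.9  178.5] dirs [-0.621, -2.204, 2.511]
1321.5 [[178.0, 224.0], [216.0, 207.0], [230.0, 238.0], [191.0, 255.0]]
 world [[504.0, 197.0], [540.0, 93.0], [456.0, 64.0], [422.0, 167.0]] len [109.3  88.3 108. ] c [480.5 130.2] board [-81.2 -12.4] dirs [-1.239, -2.807, 1.897]
front [537.  259.1  14. ] [573.5  53.3  14. ] yaw 0.17520318126943277
(array([ 0.4195, -0.4574, -0.0211]), array([-0.068,  0.698,  0.181]))
(array([ 0.4069, -0.4633, -0.0211]), array([-0.068,  0.698,  0.181]))
```

```bash
sed -i 's/YAW=0.168; F=np.array(\[558.5,156.0\])/YAW=0.172; F=np.array([557.0,156.0])/' h.py; python3 - <<'E'
from h import *
t=b2w((-165,-12));print(t)
print(row([t[0],t[1],260],tool(YAW,.7)))
E
```

```text
[396.48850699 115.9367923 ]
(array([ 0.4081, -0.4859, -0.0211]), array([-0.095,  0.696,  0.256]))
```

```bash
python3 -m creep '[[[0.408,-0.486,-0.021,-0.095,0.696,0.256,0.05],[0.408,-0.486,-0.021,-0.095,0.696,0.256,0.05],[0.408,-0.486,-0.021,-0.095,0.696,0.256,0.05],[0.408,-0.486,-0.021,-0.095,0.696,0.256,0.05],[0.408,-0.486,-0.021,-0.095,0.696,0.256,0.05],[0.408,-0.486,-0.021,-0.095,0.696,0.256,0.05],[0.408,-0.486,-0.021,-0.095,0.696,0.256,0.05],[0.408,-0.486,-0.021,-0.095,0.696,0.256,0.05],[0.408,-0.486,-0.021,-0.095,0.696,0.256,0.05],[0.408,-0.486,-0.021,-0.095,0.696,0.256,0.05]]]' 
python3 - <<'E'
from h import *
t=b2w((-165,-12))
print(row([t[0],t[1],260],tool(YAW,.7)), row([t[0],t[1],50],tool(YAW,.7)),env.get_state()['joint_positions'].round(2))
E
```

```text
time_s: 1.35
position: [380.0, 49.2, 255.5]
tcp_rot: [3.139, -0.69, 0.171]
contact_force: [1.3, -1.1, -0.3]
opening: 49.8
gripper_force: 0.0
(array([ 0.0242, -0.063 ,  0.0139]), array([ 0.004,  0.01 , -0.001])) (array([-0.1094, -0.0635,  0.1759]), array([ 0.004,  0.01 , -0.001])) [-0.45 -0.21  2.09  0.57  0.75  0.63]
```

```bash
python3 -m creep '[[[0,0,0,0,0,0,0.05],[0,0,0,0,0,0,0.05]]]' 
python3 - <<'E'
from h import *
t=b2w((-165,-12))
print(row([t[0],t[1],260],tool(YAW,.7)), row([t[0],t[1],50],tool(YAW,.7)),w2b(env.get_state()['position']))
E
```

```text
time_s: 1.6
position: [379.9, 47.2, 255.0]
tcp_rot: [3.139, -0.688, 0.171]
contact_force: [-0.3, 0.0, 0.8]
opening: 50.1
gripper_force: 0.0
(array([ 0.0248, -0.0649,  0.0137]), array([ 0.003,  0.012, -0.001])) (array([-0.1085, -0.0653,  0.176 ]), array([ 0.003,  0.012, -0.001])) [-193.0787986   -76.86727284]
```

```bash
python3 -m creep '[[[0.025,-0.065,0.014,0.003,0.012,0,0.05],[0.025,-0.065,0.014,0.003,0.012,0,0.05],[-0.02,-0.065,0.068,0.003,0.012,0,0.05],[-0.065,-0.065,0.122,0.003,0.012,0,0.05],[-0.108,-0.065,0.176,0.003,0.012,0,0.05],[-0.108,-0.065,0.176,0.003,0.012,0,0.05],[-0.108,-0.065,0.176,0.003,0.012,0,0.05],[-0.108,-0.065,0.176,0.003,0.012,0,0.05]]]' 
python3 - <<'E'
from h import *
s=env.get_state();print(w2b(s['position']),s['contact_force'],s['joint_positions'].round(2))
im=env.capture("top");cv2.imwrite("pics/t1.png",im)
cv2.imwrite("pics/c1.png",cv2.resize(np.hstack([im[130:310,105:285],env.capture("scene")[150:330,120:300]]),(800,400),interpolation=cv2.INTER_CUBIC))
print(row([*b2w((-135,-12)),50],tool(YAW,.7)))
E
```

```text
time_s: 2.6
position: [409.0, 138.3, 125.0]
tcp_rot: [-3.063, -0.745, 0.16]
contact_force: [-0.2, -0.2, 1.0]
opening: 50.0
gripper_force: 0.0
[-148.88675538    7.87144277] [-0.21332419 -0.17701619  1.00986879] [-0.11  0.22  2.31  1.93  0.27 -0.57]
(array([-0.0392,  0.0253,  0.0628]), array([-0.072, -0.042, -0.008]))
```

View pics/c1.png

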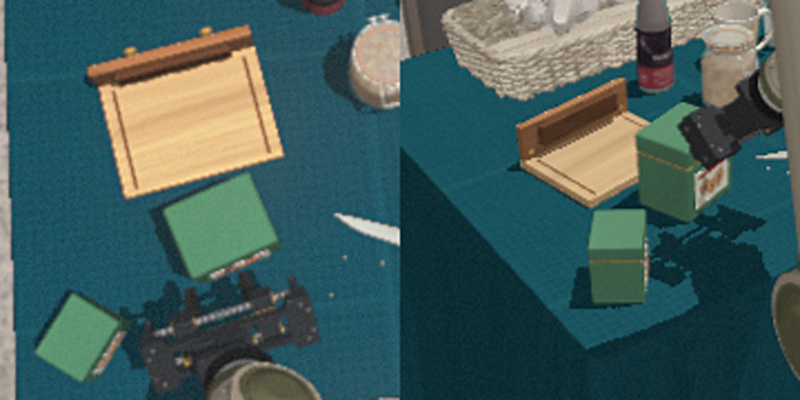

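The wrist is close to its range limit with this much tilt at short reach. The picture shows the tin untouched, with the gripper behind it and high. I'll cut the tilt to 0.45 and push at about z 60, where the body still clears the lid.

```bash
python3 - <<'E'
from h import *
print(row([*b2w((-155,-12)),130],tool(YAW,.45)))
E
```

```text
(array([ 0.0001,  0.0197, -0.0095]), array([-0.073, -0.292,  0.001]))
```

```bash
python3 -m creep '[[[0,0.01,-0.01,-0.035,-0.14,0,0.05],[0,0.02,-0.01,-0.073,-0.292,0,0.05],[0,0.02,-0.01,-0.073,-0.292,0,0.05],[0,0.02,-0.01,-0.073,-0.292,0,0.05],[0,0.02,-0.01,-0.073,-0.292,0,0.05],[0,0.02,-0.01,-0.073,-0.292,0,0.05]]]' 
python3 - <<'E'
from h import *
s=env.get_state();print(w2b(s['position']),s['joint_positions'].round(2),s['dq'].round(2))
print(row([*b2w((-155,-12)),130],tool(YAW,.45)))
print(row([*b2w((-155,-12)),60],tool(YAW,.45)))
E
```

```text
time_s: 3.45
position: [405.5, 120.4, 131.4]
tcp_rot: [-3.133, -0.46, 0.178]
contact_force: [-0.3, 0.0, -0.2]
opening: 50.1
gripper_force: 0.0
[-155.33493378   -9.14052303] [-0.06  0.16  2.11  0.27  0.44  1.1 ] [ 0.12 -0.04 -0.31 -2.12  0.33  2.18]
(array([-0.0003,  0.0029,  0.0014]), array([-0.011, -0.01 ,  0.006]))
(array([-0.0314,  0.0034,  0.0641]), array([-0.011, -0.01 ,  0.006]))
```

```bash
python3 -m creep '[[[0,0,0,0,0,0,0.05],[0,0,0,0,0,0,0.05],[-0.009,0,0.018,0,0,0,0.05],[-0.018,0,0.036,0,0,0,0.05],[-0.026,0,0.054,0,0,0,0.05],[-0.026,0,0.054,0,0,0,0.05],[-0.026,0,0.054,0,0,0,0.05],[-0.026,0,0.054,0,0,0,0.05]]]' 
python3 - <<'E'
from h import *
s=env.get_state();print(w2b(s['position']),s['joint_positions'].round(2),s['dq'].round(2),s['contact_force'])
print(row([*b2w((-125,-12)),70],tool(YAW,.45)))
E
```

```text
time_s: 4.45
position: [405.6, 124.5, 71.4]
tcp_rot: [-3.128, -0.463, 0.183]
contact_force: [0.3, -0.8, -0.2]
opening: 49.8
gripper_force: 0.0
[-154.5058659    -5.09233872] [-0.06  0.32  2.2   0.6   0.21  0.76] [ 0.    0.    0.    0.01 -0.   -0.01] [ 0.31885941 -0.82435135 -0.19713485]
(array([0.0257, 0.0074, 0.0143]), array([-0.019, -0.012,  0.01 ]))
```

```bash
python3 -m creep '[[[0.004,0.003,0.002,-0.007,-0.004,0.004,0.05],[0.008,0.007,0.004,-0.019,-0.012,0.01,0.05],[0.012,0.007,0.006,-0.019,-0.012,0.01,0.05],[0.015,0.007,0.008,-0.019,-0.012,0.01,0.05],[0.018,0.007,0.010,-0.019,-0.012,0.01,0.05],[0.021,0.007,0.012,-0.019,-0.012,0.01,0.05],[0.024,0.007,0.0135,-0.019,-0.012,0.01,0.05],[0.0255,0.007,0.0145,-0.019,-0.012,0.01,0.05],[0.0255,0.007,0.0145,-0.019,-0.012,0.01,0.05]]]' 
python3 - <<'E'
from h import *
s=env.get_state();print(w2b(s['position']),s['joint_positions'].round(2),s['contact_force'])
im=env.capture("top");cv2.imwrite("pics/t2.png",im);lid(im)
print(row([*b2w((-105,-12)),70],tool(YAW,.45)))
E
```

```text
time_s: 5.58
position: [435.6, 123.3, 69.0]
tcp_rot: [3.142, -0.449, 0.172]
contact_force: [-1.5, 0.0, -0.5]
opening: 50.2
gripper_force: 0.2
[-125.1946192   -11.47916486] [-0.04  0.36  2.12  0.38  0.25  1.01] [-1.47293815  0.03768766 -0.47557653]
711.0 [[120.0, 288.0], [137.0, 262.0], [158.0, 275.0], [141.0, 301.0]]
 world [[353.0, 353.0], [416.0, 307.0], [379.0, 256.0], [316.0, 302.0]] len [77.8 63.8 77.4] c [366.  304.4] board [-162.7  178.9] dirs [-0.621, -2.204, 2.511]
1307.0 [[179.0, 217.0], [219.0, 204.0], [228.0, 236.0], [188.0, 249.0]]
 world [[523.0, 193.0], [546.0, 86.0], [461.0, 67.0], [438.0, 173.0]] len [109.6  87.9 108.2] c [492.1 130. ] board [-68.4 -14.5] dirs [-1.358, -2.923, 1.779]
(array([0.0187, 0.0005, 0.0079]), array([-0.   ,  0.001,  0.   ]))
```

```bash
python3 -m creep '[[[0.003,0,0.0012,0,0,0,0.05],[0.006,0,0.0025,0,0,0,0.05],[0.009,0,0.0038,0,0,0,0.05],[0.012,0,0.005,0,0,0,0.05],[0.015,0,0.0063,0,0,0,0.05],[0.0165,0,0.007,0,0,0,0.05],[0.0165,0,0.007,0,0,0,0.05]]]' 
python3 - <<'E'
from h import *
s=env.get_state();print(w2b(s['position']),s['contact_force'])
im=env.capture("top");cv2.imwrite("pics/t3.png",im);lid(im)
print(row([*b2w((-100,-12)),70],tool(YAW,.45)))
E
```

```text
time_s: 6.5
position: [453.3, 126.3, 69.9]
tcp_rot: [3.141, -0.449, 0.172]
contact_force: [-0.4, 0.2, 0.4]
opening: 50.0
gripper_force: 0.1
[-107.2391484   -11.47214112] [-0.35329694  0.21008637  0.43156696]
690.5 [[120.0, 288.0], [137.0, 262.0], [158.0, 275.0], [141.0, 301.0]]
 world [[353.0, 353.0], [417.0, 307.0], [379.0, 256.0], [316.0, 302.0]] len [78.1 63.8 77.7] c [366.2 304.4] board [-162.6  178.8] dirs [-0.621, -2.204, 2.511]
1281.5 [[178.0, 210.0], [219.0, 199.0], [227.0, 231.0], [187.0, 242.0]]
 world [[542.0, 193.0], [560.0, 85.0], [474.0, 70.0], [456.0, 176.0]] len [109.7  87.3 108.3] c [508. 131.] board [-52.5 -16.2] dirs [-1.402, -2.967, 1.736]
(array([0.0066, 0.0005, 0.0031]), array([-0.   ,  0.001,  0.   ]))
```

```bash
python3 -m creep '[[[0.001,0,0.0004,0,0,0,0.05],[0.002,0,0.0009,0,0,0,0.05],[0.003,0,0.0013,0,0,0,0.05],[0.004,0,0.0018,0,0,0,0.05],[0.005,0,0.0022,0,0,0,0.05]]]' 
python3 -m creep '[[[0.001,0,0.0004,0,0,0,0.05],[0.002,0,0.0009,0,0,0,0.05]]]'
python3 - <<'E'
from h import *
s=env.get_state();print(w2b(s['position']),s['contact_force'])
im=env.capture("top");cv2.imwrite("pics/t4.png",im);lid(im)
E
```

```text
time_s: 7.18
position: [458.5, 127.3, 70.0]
tcp_rot: [-3.142, -0.449, 0.172]
contact_force: [-1.1, 0.4, -0.9]
opening: 49.9
gripper_force: 0.6
time_s: 7.42
position: [459.8, 127.7, 69.7]
tcp_rot: [-3.141, -0.447, 0.173]
contact_force: [-8.3, -2.8, 2.0]
opening: 50.2
gripper_force: 4.2
[-100.61437599  -11.24570818] [-8.25733993 -2.78010763  2.04027235]
679.0 [[120.0, 288.0], [137.0, 262.0], [158.0, 275.0], [141.0, 301.0]]
 world [[353.0, 353.0], [417.0, 307.0], [378.0, 256.0], [316.0, 302.0]] len [78.  63.7 77.6] c [366.1 304.4] board [-162.7  178.9] dirs [-0.63, -2.212, 2.503]
1278.0 [[178.0, 208.0], [218.0, 197.0], [227.0, 229.0], [186.0, 239.0]]
 world [[547.0, 194.0], [566.0, 86.0], [480.0, 70.0], [462.0, 177.0]] len [109.8  87.1 108.4] c [513.9 131.9] board [-46.6 -16.4] dirs [-1.399, -2.963, 1.739]
```

```bash
python3 -m creep '[[[-0.0027,0,-0.0013,0,0,0,0.05],[-0.0054,0,-0.0026,0,0,0,0.05],[-0.0015,0,-0.0107,0,0,0,0.05],[0.0024,0,-0.0188,0,0,0,0.05],[0.0063,0,-0.0269,0,0,0,0.05],[0.0103,0,-0.035,0,0,0,0.05],[0.0103,0,-0.035,0,0,0,0.05],[0.0103,0,-0.035,0,0,0,0.05]]]' 
python3 - <<'E'
from h import *
s=env.get_state();print(w2b(s['position']),s['contact_force'],s['joint_positions'].round(2))
im=env.capture("top");cv2.imwrite("pics/t5.png",im);lid(im)
print(row([*b2w((-103,-14)),106],tool(YAW,.45)))
E
```

```text
time_s: 8.48
position: [454.7, 126.6, 106.0]
tcp_rot: [-3.142, -0.449, 0.172]
contact_force: [-0.5, -0.8, 0.9]
opening: 49.9
gripper_force: 0.0
[-105.79138797  -11.43606295] [-0.46704382 -0.81832371  0.87468397] [-0.03  0.29  2.02  0.22  0.4   1.18]
720.5 [[120.0, 288.0], [137.0, 262.0], [158.0, 275.0], [141.0, 301.0]]
 world [[353.0, 353.0], [416.0, 307.0], [378.0, 256.0], [316.0, 301.0]] len [77.8 64.1 77.4] c [366.  304.3] board [-162.8  178.8] dirs [-0.621, -2.204, 2.511]
1279.5 [[178.0, 208.0], [218.0, 197.0], [227.0, 229.0], [186.0, 240.0]]
 world [[547.0, 194.0], [566.0, 86.0], [480.0, 70.0], [461.0, 177.0]] len [109.6  87.1 108.2] c [513.4 131.7] board [-47.2 -16.5] dirs [-1.396, -2.961, 1.742]
(array([0.0026, 0.0026, 0.0011]), array([-0.   ,  0.002,  0.   ]))
```

```bash
python3 -m creep '[[[0.0015,0.004,0.0004,0,0,0,0.05],[0.003,0.004,0.0008,0,0,0,0.05],[0.0045,0.004,0.0012,0,0,0,0.05],[0.006,0.004,0.0015,0,0,0,0.05],[0.0075,0.004,0.0019,0,0,0,0.05],[0.009,0.004,0.0023,0,0,0,0.05]]]'
python3 -m creep '[[[0.002,0,0.0005,0,0,0,0.05],[0.004,0,0.001,0,0,0,0.05],[0.006,0,0.0015,0,0,0,0.05],[0.008,0,0.002,0,0,0,0.05]]]'
python3 - <<'E'
from h import *
s=env.get_state();print(w2b(s['position']),s['contact_force'],s['joint_positions'].round(2))
cv2.imwrite("pics/c6.png",cv2.resize(np.hstack([env.capture("top")[130:310,105:285],env.capture("scene")[150:330,120:300]]),(800,400),interpolation=cv2.INTER_CUBIC))
E
```

```text
time_s: 9.28
position: [464.4, 124.4, 107.9]
tcp_rot: [-3.141, -0.449, 0.172]
contact_force: [-3.5, -0.5, 2.4]
opening: 49.7
gripper_force: 1.7
time_s: 9.78
position: [472.6, 125.6, 109.6]
tcp_rot: [3.142, -0.449, 0.172]
contact_force: [-3.2, -0.4, 2.6]
opening: 50.0
gripper_force: 1.7
[-88.30884006 -15.46550021] [-3.16904027 -0.4144809   2.60354456] [-0.03  0.31  1.97  0.21  0.43  1.2 ]
```

View pics/c6.png

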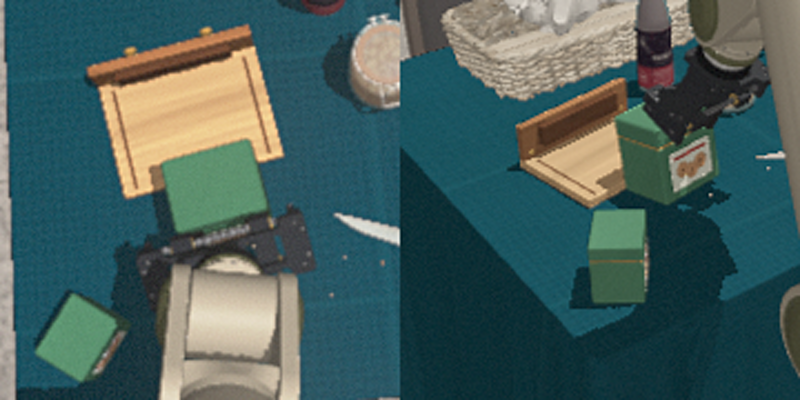

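The tin is tipping cleanly about the front edge at about 3 N. I'll keep going.

```bash
python3 -m creep '[[[0.003,0,0.0007,0,0,0,0.05],[0.006,0,0.0014,0,0,0,0.05],[0.009,0,0.0021,0,0,0,0.05],[0.012,0,0.0028,0,0,0,0.05],[0.015,0,0.0035,0,0,0,0.05],[0.018,0,0.004,0,0,0,0.05],[0.021,0,0.0045,0,0,0,0.05],[0.024,0,0.005,0,0,0,0.05],[0.027,0,0.0055,0,0,0,0.05],[0.03,0,0.006,0,0,0,0.05]]]'
python3 -m creep '[[[0.003,0,0.0003,0,0,0,0.05],[0.006,0,0.0006,0,0,0,0.05],[0.009,0,0.001,0,0,0,0.05],[0.012,0,0.0013,0,0,0,0.05]]]'
python3 - <<'E'
from h import *
s=env.get_state();print(w2b(s['position']),s['contact_force'],s['joint_positions'].round(2))
E
```

```text
time_s: 11.12
position: [501.9, 130.8, 117.3]
tcp_rot: [3.141, -0.449, 0.172]
contact_force: [-1.8, 0.1, 2.2]
opening: 50.1
gripper_force: 1.2
time_s: 11.62
position: [513.1, 132.7, 121.3]
tcp_rot: [-3.142, -0.449, 0.172]
contact_force: [-1.2, -0.1, 1.4]
opening: 50.0
gripper_force: 0.6
[-47.27234216 -15.43307969] [-1.24504317 -0.14116732  1.38798266] [-0.01  0.34  1.85  0.16  0.51  1.27]
```

```bash
python3 -m creep '[[[0.003,0,0.0003,0,0,0,0.05],[0.006,0,0.0006,0,0,0,0.05],[0.009,0,0.001,0,0,0,0.05],[0.012,0,0.0013,0,0,0,0.05],[0.015,0,0.0016,0,0,0,0.05],[0.015,0,0.0016,0,0,0,0.05]]]'
python3 - <<'E'
from h import *
s=env.get_state();print(w2b(s['position']),s['contact_force'],s['joint_positions'].round(2))
cv2.imwrite("pics/c7.png",cv2.resize(np.hstack([env.capture("top")[130:310,105:285],env.capture("scene")[150:330,120:300]]),(800,400),interpolation=cv2.INTER_CUBIC))
E
```

```text
time_s: 12.38
position: [527.1, 135.1, 126.4]
tcp_rot: [3.142, -0.449, 0.172]
contact_force: [0.5, 0.2, 0.3]
opening: 49.8
gripper_force: 0.0
[-33.0704883 -15.4393322] [0.45179927 0.17528144 0.32330878] [-0.    0.36  1.81  0.15  0.54  1.29]
```

View pics/c7.png

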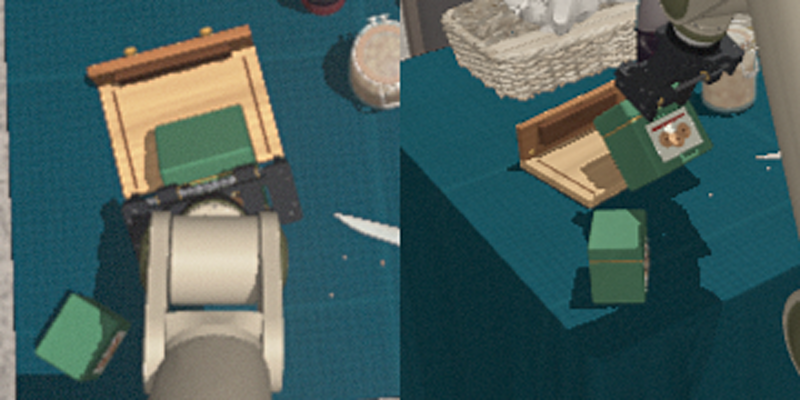

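The picture shows the tin just past balance, falling onto the board on its own. I'll retreat up and back and let it settle.

```bash
python3 -m creep '[[[0.006,0,-0.0135,0,0,0,0.05],[0.013,0,-0.027,0,0,0,0.05],[-0.015,0,-0.055,0,0,0,0.05],[-0.055,0,-0.085,0,0,0,0.05],[-0.09,0,-0.105,0,0,0,0.05],[-0.09,0,-0.105,0,0,0,0.05],[-0.09,0,-0.105,0,0,0,0.05],[-0.09,0,-0.105,0,0,0,0.05]]]'
python3 - <<'E'
from h import *
s=env.get_state();print(s['position'],w2b(s['position']),s['contact_force'],s['joint_positions'].round(2))
im=env.capture("top");lid(im,z=106,vmin=110)
cv2.imwrite("pics/c8.png",cv2.resize(np.hstack([im[130:310,105:285],env.capture("scene")[150:330,120:300]]),(800,400),interpolation=cv2.INTER_CUBIC))
cv2.imwrite("pics/t8.png",im)
E
```

```text
time_s: 13.48
position: [403.0, 113.4, 181.8]
tcp_rot: [3.141, -0.449, 0.172]
contact_force: [0.4, 0.3, -0.4]
opening: 50.1
gripper_force: 0.0
[402.99895183 113.38543222 181.76950211] [-159.02229386  -15.62799664] [ 0.38429599  0.29798638 -0.44488686] [-0.08  0.06  2.02  0.18  0.64  1.2 ]
753.0 [[120.0, 288.0], [137.0, 261.0], [159.0, 275.0], [141.0, 302.0]]
 world [[353.0, 358.0], [419.0, 310.0], [379.0, 257.0], [314.0, 305.0]] len [80.8 66.4 80.3] c [366.3 307.3] board [-162.   181.7] dirs [-0.63, -2.212, 2.503]
839.0 [[181.0, 216.0], [220.0, 206.0], [226.0, 227.0], [187.0, 238.0]]
 world [[526.0, 190.0], [545.0, 82.0], [486.0, 71.0], [468.0, 178.0]] len [108.9  59.9 108. ] c [506.3 130.2] board [-54.4 -16.7] dirs [-1.394, -2.958, 1.745]
1006.5 [[172.0, 188.0], [212.0, 177.0], [219.0, 203.0], [179.0, 214.0]]
 world [[605.0, 209.0], [625.0, 98.0], [552.0, 85.0], [533.0, 194.0]] len [112.6  73.5 111.4] c [578.7 146.3] board [ 19.7 -13.3] dirs [-1.396, -2.963, 1.742]
```

View pics/c8.png

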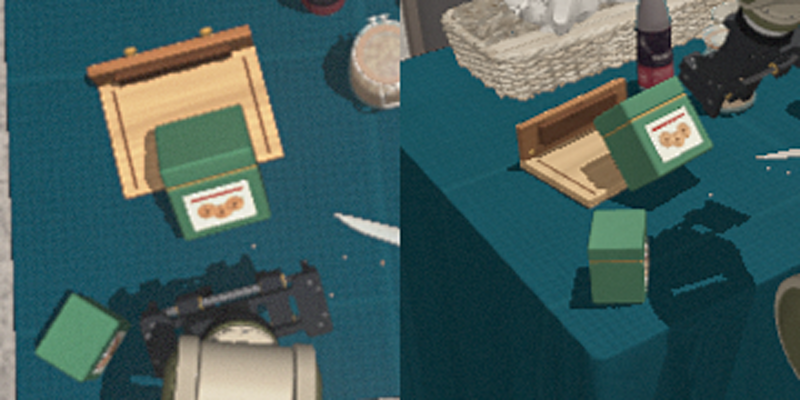

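The tin is leaning about 45° with the front edge under its face. Friction holds it short of falling, and it's straight and square. I'll go back in high and push it further over.

```bash
python3 -m creep '[[[0.02,0,0.022,0,0,0,0.05],[0.04,0,0.045,0,0,0,0.05],[0.06,0,0.068,0,0,0,0.05],[0.078,0,0.09,0,0,0,0.05],[0.078,0,0.09,0,0,0,0.05],[0.078,0,0.09,0,0,0,0.05],[0.078,0,0.09,0,0,0,0.05]]]'
python3 -m creep '[[[0.003,0,0.0015,0,0,0,0.05],[0.006,0,0.003,0,0,0,0.05],[0.009,0,0.0045,0,0,0,0.05],[0.0115,0,0.0055,0,0,0,0.05],[0.014,0,0.0065,0,0,0,0.05],[0.0165,0,0.0078,0,0,0,0.05],[0.019,0,0.009,0,0,0,0.05],[0.0215,0,0.0102,0,0,0,0.05]]]'
python3 - <<'E'
from h import *
s=env.get_state();print(w2b(s['position']),s['position'][2],s['contact_force'],s['joint_positions'].round(2))
E
```

```text
time_s: 14.45
position: [509.2, 132.1, 135.1]
tcp_rot: [3.142, -0.449, 0.172]
contact_force: [0.7, 0.3, -0.7]
opening: 50.0
gripper_force: 0.0
time_s: 15.45
position: [533.4, 136.2, 134.7]
tcp_rot: [3.142, -0.449, 0.172]
contact_force: [-0.2, -0.2, 0.6]
opening: 50.2
gripper_force: 0.0
[-26.62744719 -15.42154706] 134.7471977349839 [-0.15649958 -0.17471357  0.64505167] [0.   0.35 1.78 0.14 0.57 1.3 ]
```

```bash
python3 -m creep '[[[0.0022,0,0.0011,0,0,0,0.05],[0.0045,0,0.0022,0,0,0,0.05],[0.0068,0,0.0033,0,0,0,0.05],[0.009,0,0.0044,0,0,0,0.05]]]'
python3 -m creep '[[[0.0022,0,0.0011,0,0,0,0.05],[0.0045,0,0.0022,0,0,0,0.05],[0.0068,0,0.0033,0,0,0,0.05],[0.009,0,0.0044,0,0,0,0.05]]]'
python3 -m creep '[[[0.0022,0,0.0011,0,0,0,0.05],[0.0045,0,0.0022,0,0,0,0.05],[0.0068,0,0.0033,0,0,0,0.05],[0.009,0,0.0044,0,0,0,0.05]]]'
python3 - <<'E'
from h import *
s=env.get_state();print(w2b(s['position']),s['position'][2],s['contact_force'],s['joint_positions'].round(2))
im=env.capture("top");cv2.imwrite("pics/t9.png",im);lid(im,z=106,vmin=110)
E
```

```text
time_s: 15.95
position: [543.3, 138.0, 134.7]
tcp_rot: [3.142, -0.449, 0.172]
contact_force: [-0.3, -0.9, 0.8]
opening: 49.9
gripper_force: 0.0
time_s: 16.45
position: [553.1, 139.7, 134.6]
tcp_rot: [-3.142, -0.449, 0.172]
contact_force: [0.0, 0.6, 0.2]
opening: 49.9
gripper_force: 0.0
time_s: 16.95
position: [563.0, 141.4, 134.6]
tcp_rot: [3.142, -0.449, 0.172]
contact_force: [0.0, 0.2, -0.4]
opening: 50.1
gripper_force: 0.0
[  3.41405635 -15.41137221] 134.58656209410532 [ 0.0220098   0.19398997 -0.38132615] [0.01 0.39 1.71 0.12 0.6  1.32]
472.5 [[120.0, 288.0], [137.0, 261.0], [152.0, 271.0], [135.0, 298.0]]
 world [[353.0, 358.0], [418.0, 310.0], [391.0, 273.0], [326.0, 321.0]] len [80.6 46.2 80.3] c [372.2 315.4] board [-154.8  188.7] dirs [-0.63, -2.212, 2.506]
```

```bash
python3 - <<'E'
from h import *
cv2.imwrite("pics/c9.png",cv2.resize(np.hstack([cv2.imread("pics/t9.png")[130:310,105:285],env.capture("scene")[150:330,120:300]]),(800,400),interpolation=cv2.INTER_CUBIC))
E
```

View pics/c9.png

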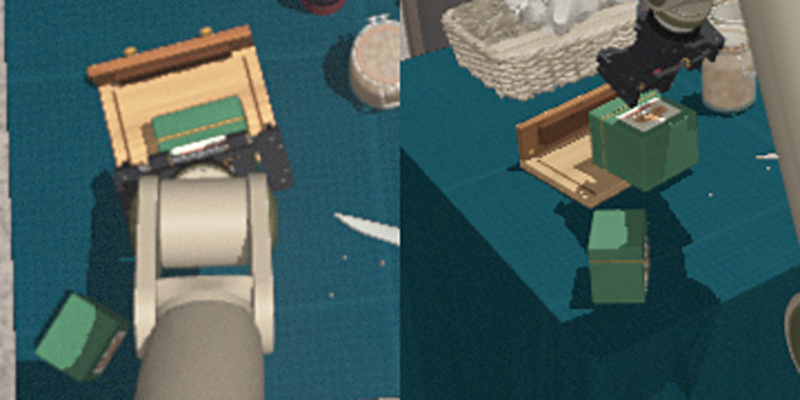

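The tin has tipped with its label up. I'll retreat up and back, then measure it.

```bash
python3 -m creep '[[[0.009,0,-0.018,0,0,0,0.05],[0.017,0,-0.036,0,0,0,0.05],[-0.028,0,-0.058,0,0,0,0.05],[-0.073,0,-0.08,0,0,0,0.05],[-0.118,0,-0.101,0,0,0,0.05],[-0.138,0,-0.111,0,0,0,0.05],[-0.138,0,-0.111,0,0,0,0.05],[-0.138,0,-0.111,0,0,0,0.05],[-0.138,0,-0.111,0,0,0,0.05]]]'
python3 - <<'E'
from h import *
s=env.get_state();print(s['position'],w2b(s['position']),s['joint_positions'].round(2))
im=env.capture("top");cv2.imwrite("pics/t10.png",im)
cv2.imwrite("pics/c10.png",cv2.resize(np.hstack([im[130:310,105:285],env.capture("scene")[150:330,120:300]]),(800,400),interpolation=cv2.INTER_CUBIC))
h=cv2.cvtColor(im,cv2.COLOR_BGR2HSV);m=cv2.inRange(h,(62,60,60),(80,140,255));m[260:]=0
m=cv2.morphologyEx(m,cv2.MORPH_CLOSE,np.ones((13,13)))
for c in cv2.findContours(m,0,2)[0]:
    if cv2.contourArea(c)>500:
        q=cv2.boxPoints(cv2.minAreaRect(c));print(cv2.contourArea(c),q.round(0).tolist(),cv2.approxPolyDP(c,3,True)[:,0].tolist())
        print([w2b(ray("top",u,106)).round(0).tolist() for u in cv2.approxPolyDP(c,3,True)[:,0]])
E
```

```text
time_s: 18.18
position: [393.8, 111.8, 174.7]
tcp_rot: [3.142, -0.449, 0.173]
contact_force: [-0.1, -0.7, -0.4]
opening: 49.7
gripper_force: 0.0
[393.80292273 111.83669783 174.66636966] [-168.34770114  -15.57994896] [-0.09  0.05  2.05  0.19  0.61  1.18]
1828.5 [[172.0, 183.0], [213.0, 173.0], [224.0, 218.0], [184.0, 229.0]] [[211, 174], [174, 184], [181, 219], [187, 227], [223, 218]]
[[66.0, -67.0], [66.0, 36.0], [-32.0, 40.0], [-57.0, 29.0], [-58.0, -69.0]]
```

View pics/c10.png

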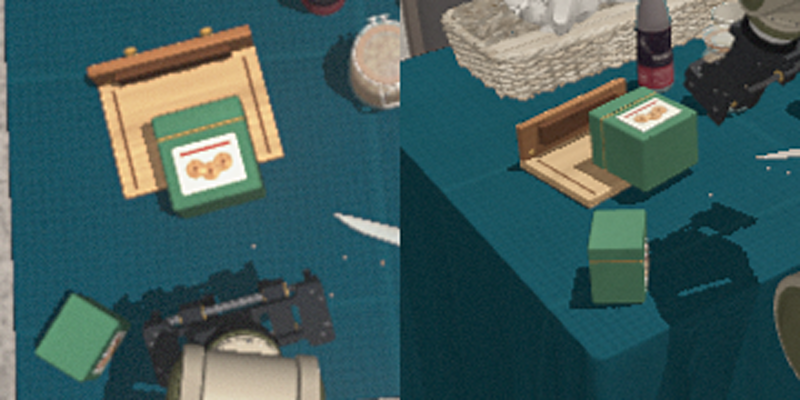

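The tin lies flat with its label up, straight in yaw, y ≈ −15 on the board. Its lid is at x ≈ 66 and its underside at ≈ −53. Next I'll come down behind it for the push home.

```bash
python3 -m creep '[[[0.037,0,0.018,0,0,0,0.06],[0.074,0,0.036,0,0,0,0.06],[0.074,0,0.036,0,0,0,0.06],[0.056,0,0.074,0,0,0,0.06],[0.037,0,0.113,0,0,0,0.06],[0.0185,0,0.152,0,0,0,0.06],[0.0185,0,0.152,0,0,0,0.06],[0.0185,0,0.152,0,0,0,0.06],[0.0185,0,0.152,0,0,0,0.06],[0.0185,0,0.152,0,0,0,0.06]]]'
python3 - <<'E'
from h import *
s=env.get_state();print(w2b(s['position']),s['position'][2],s['contact_force'],s['joint_positions'].round(2))
print(row([*b2w((-65,-15.5)),46],tool(YAW,.45)))
E
```

```text
time_s: 19.52
position: [474.7, 126.0, 47.0]
tcp_rot: [3.141, -0.451, 0.173]
contact_force: [-0.4, -0.7, 0.6]
opening: 59.4
gripper_force: 0.0
[-86.22064068 -15.453171  ] 47.03200120780833 [-0.36121542 -0.68125167  0.57557697] [-0.03  0.45  2.04  0.4   0.22  1.  ]
(array([0.0186, 0.0001, 0.0102]), array([ 0.   , -0.001,  0.001]))
```

```bash
python3 -m creep '[[[0.0036,0,0.0017,0,0,0,0.06],[0.0072,0,0.0035,0,0,0,0.06],[0.0108,0,0.0052,0,0,0,0.06],[0.0144,0,0.007,0,0,0,0.06],[0.018,0,0.0087,0,0,0,0.06],[0.0207,0,0.01,0,0,0,0.06],[0.0234,0,0.0113,0,0,0,0.06],[0.0261,0,0.0126,0,0,0,0.06],[0.0288,0,0.0139,0,0,0,0.06],[0.0315,0,0.0152,0,0,0,0.06]]]'
python3 -m creep '[[[0.0027,0,0.0013,0,0,0,0.06],[0.0054,0,0.0026,0,0,0,0.06],[0.0081,0,0.0039,0,0,0,0.06],[0.0108,0,0.0052,0,0,0,0.06],[0.0135,0,0.0065,0,0,0,0.06],[0.0162,0,0.0078,0,0,0,0.06],[0.0189,0,0.0091,0,0,0,0.06],[0.0216,0,0.0104,0,0,0,0.06]]]'
python3 - <<'E'
from h import *
s=env.get_state();print(w2b(s['position']),s['position'][2],s['contact_force'],s['joint_positions'].round(2))
im=env.capture("top")
h=cv2.cvtColor(im,cv2.COLOR_BGR2HSV);m=cv2.inRange(h,(62,60,60),(80,140,255));m[240:]=0
m=cv2.morphologyEx(m,cv2.MORPH_CLOSE,np.ones((13,13)))
c=max(cv2.findContours(m,0,2)[0],key=cv2.contourArea)
print([w2b(ray("top",u,106)).round(0).tolist() for u in cv2.approxPolyDP(c,3,True)[:,0]])
E
```

```text
time_s: 20.78
position: [508.7, 132.0, 45.6]
tcp_rot: [-3.141, -0.448, 0.172]
contact_force: [-1.0, -1.0, 0.1]
opening: 60.1
gripper_force: 0.7
time_s: 21.78
position: [532.6, 136.1, 45.8]
tcp_rot: [3.142, -0.449, 0.172]
contact_force: [-1.1, -0.8, 0.5]
opening: 59.7
gripper_force: 0.6
[-27.47801808 -15.42301845] 45.762553678377344 [-1.06935257 -0.78954386  0.52371334] [-0.    0.51  1.88  0.24  0.31  1.18]
[[95.0, -69.0], [97.0, 34.0], [-22.0, 34.0], [-32.0, -2.0], [-20.0, -71.0]]
```

```bash
python3 -m creep '[[[0.0027,0,0.0013,0,0,0,0.06],[0.0054,0,0.0026,0,0,0,0.06],[0.0081,0,0.0039,0,0,0,0.06],[0.0108,0,0.0052,0,0,0,0.06],[0.0135,0,0.0065,0,0,0,0.06],[0.0162,0,0.0078,0,0,0,0.06],[0.0189,0,0.0091,0,0,0,0.06],[0.0216,0,0.0104,0,0,0,0.06],[0.0234,0,0.0113,0,0,0,0.06]]]'
python3 -m creep '[[[0.0009,0,0.0004,0,0,0,0.06],[0.0018,0,0.0009,0,0,0,0.06],[0.0027,0,0.0013,0,0,0,0.06]]]'
python3 - <<'E'
from h import *
s=env.get_state();print(w2b(s['position']),s['position'][2],s['contact_force'])
E
```

```text
time_s: 22.95
position: [558.2, 140.6, 45.7]
tcp_rot: [-3.142, -0.449, 0.172]
contact_force: [-2.1, -0.0, 0.5]
opening: 60.3
gripper_force: 0.7
time_s: 23.32
position: [560.9, 141.0, 45.7]
tcp_rot: [-3.142, -0.449, 0.172]
contact_force: [-1.5, -0.2, 0.1]
opening: 60.2
gripper_force: 0.7
[  1.31267412 -15.40512508] 45.70464709739562 [-1.46867426 -0.17808535  0.13705996]
```

```bash
cat > ok.py <<'E'
from h import *
import sys
s=env.get_state();f=s['contact_force'];n=-(C*f[0]+S*f[1]);print('x',w2b(s['position'])[0].round(2),'push',round(n,1));sys.exit(n>4)
E
python3 -m creep '[[[0.0006,0,0.0003,0,0,0,0.06],[0.0011,0,0.0005,0,0,0,0.06]]]' >/dev/null; python3 ok.py && python3 -m creep '[[[0.0006,0,0.0003,0,0,0,0.06],[0.0011,0,0.0005,0,0,0,0.06]]]' >/dev/null && python3 ok.py && python3 -m creep '[[[0.0006,0,0.0003,0,0,0,0.06],[0.0011,0,0.0005,0,0,0,0.06]]]' >/dev/null && python3 ok.py && python3 -m creep '[[[0.0006,0,0.0003,0,0,0,0.06],[0.0011,0,0.0005,0,0,0,0.06]]]' >/dev/null && python3 ok.py && python3 -m creep '[[[0.0006,0,0.0003,0,0,0,0.06],[0.0011,0,0.0005,0,0,0,0.06]]]' >/dev/null && python3 ok.py && python3 -m creep '[[[0.0006,0,0.0003,0,0,0,0.06],[0.0011,0,0.0005,0,0,0,0.06]]]' >/dev/null && python3 ok.py
```

```text
x 2.52 push 1.3False
```

```bash
sed -i 's/sys.exit(n>4)/sys.exit(int(n>4))/' ok.py
python3 -m creep '[[[0.0006,0,0.0003,0,0,0,0.06],[0.0011,0,0.0005,0,0,0,0.06]]]' >/dev/null; python3 ok.py && python3 -m creep '[[[0.0006,0,0.0003,0,0,0,0.06],[0.0011,0,0.0005,0,0,0,0.06]]]' >/dev/null && python3 ok.py && python3 -m creep '[[[0.0006,0,0.0003,0,0,0,0.06],[0.0011,0,0.0005,0,0,0,0.06]]]' >/dev/null && python3 ok.py && python3 -m creep '[[[0.0006,0,0.0003,0,0,0,0.06],[0.0011,0,0.0005,0,0,0,0.06]]]' >/dev/null && python3 ok.py && python3 -m creep '[[[0.0006,0,0.0003,0,0,0,0.06],[0.0011,0,0.0005,0,0,0,0.06]]]' >/dev/null && python3 ok.py && python3 -m creep '[[[0.0006,0,0.0003,0,0,0,0.06],[0.0011,0,0.0005,0,0,0,0.06]]]' >/dev/null && python3 ok.py
```

```text
x 3.75 push 1.0
x 4.96 push 1.1
x 6.17 push 1.8
x 7.36 push 0.6
x 8.58 push 1.9
x 9.24 push 5.1
```

```bash
python3 -m creep '[[[0.0003,0,0.0001,0,0,0,0.06],[0.0005,0,0.0002,0,0,0,0.06],[0.0005,0,0.0002,0,0,0,0.06]]]' >/dev/null; python3 ok.py
```

```text
x 9.39 push 7.3
```

```bash
python3 -m creep '[[[0,0,0,0,0,0,0.06]]]' >/dev/null; python3 ok.py
```

```text
x 9.41 push 7.6
```

```bash
python3 -m creep '[[[0.0004,0,0.0002,0,0,0,0.06],[0.0008,0,0.0004,0,0,0,0.06],[0.0008,0,0.0004,0,0,0,0.06]]]' >/dev/null; python3 ok.py
```

```text
x 9.64 push 10.0
```

```bash
python3 -m creep '[[[0.0002,0,0.0001,0,0,0,0.06],[0.0005,0,0.0002,0,0,0,0.06],[0.0005,0,0.0002,0,0,0,0.06],[0.0005,0,0.0002,0,0,0,0.06]]]' >/dev/null; python3 ok.py; python3 -m creep '[[[0,0,0,0,0,0,0.06],[0,0,0,0,0,0,0.06]]]' >/dev/null; python3 ok.py;python3 -m creep '[[[0,0,0,0,0,0,0.06],[0,0,0,0,0,0,0.06]]]' >/dev/null; python3 ok.py
python3 -m creep '[[[0,0,0,0,0,0,0.06],[0,0,0,0,0,0,0.06]]]' ; python3 ok.py
```

```text
x 9.74 push 12.2
x 9.74 push 12.4
x 9.75 push 11.9
time_s: 27.2
position: [569.2, 142.7, 45.3]
tcp_rot: [-3.141, -0.445, 0.172]
contact_force: [-11.5, -6.3, 5.4]
opening: 59.8
gripper_force: 6.0
x 9.76 push 12.4
```

About 12 N was held for roughly 1 s. Now I'll release straight back, then clear away.

```bash
python3 -m creep '[[[-0.0009,0,-0.0004,0,0,0,0.06],[-0.002,0,-0.001,0,0,0,0.06],[-0.006,0,-0.003,0,0,0,0.06],[-0.018,0,-0.009,0,0,0,0.06],[-0.036,0,-0.017,0,0,0,0.06],[-0.063,0,-0.03,0,0,0,0.06],[-0.063,0,-0.03,0,0,0,0.06],[-0.045,0,-0.075,0,0,0,0.06],[-0.07,0,-0.12,0,0,0,0.06],[-0.07,0,-0.12,0,0,0,0.06]]]'
python3 - <<'E'
from h import *
s=env.get_state();print(w2b(s['position']),s['position'][2],s['contact_force'])
im=env.capture("top")
h=cv2.cvtColor(im,cv2.COLOR_BGR2HSV);m=cv2.inRange(h,(62,60,60),(80,140,255));m[240:]=0
m=cv2.morphologyEx(m,cv2.MORPH_CLOSE,np.ones((13,13)))
c=max(cv2.findContours(m,0,2)[0],key=cv2.contourArea)
print([w2b(ray("top",u,106)).round(0).tolist() for u in cv2.approxPolyDP(c,3,True)[:,0]])
cv2.imwrite("pics/c11.png",cv2.resize(np.hstack([im[100:280,105:285],env.capture("scene")[150:330,120:300]]),(800,400),interpolation=cv2.INTER_CUBIC))
E
```

```text
time_s: 28.45
position: [457.4, 123.0, 125.8]
tcp_rot: [3.14, -0.453, 0.173]
contact_force: [0.8, 0.8, 0.3]
opening: 59.8
gripper_force: 0.0
[-103.73727307  -15.45458937] 125.81724205165223 [0.78345423 0.76216714 0.25684723]
[[136.0, -68.0], [135.0, 36.0], [7.0, 28.0], [6.0, -69.0]]
```

View pics/c11.png

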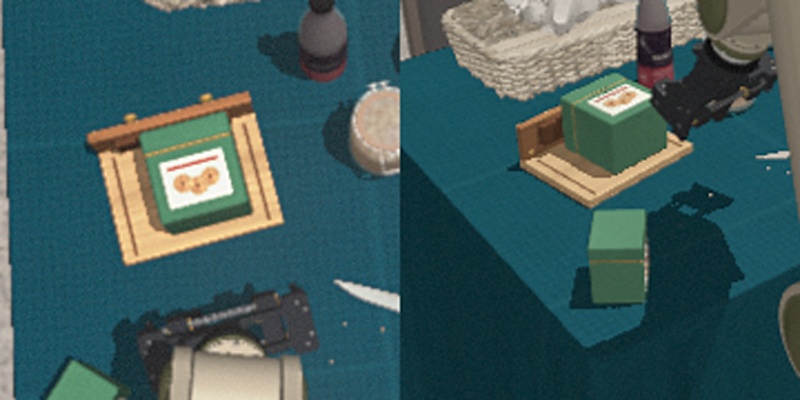

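The tin lies flat on the board, label up, straight, with its lid at x ≈ 135–138 (bar about 12 proud), between the sides. The robot is clear of everything and the bystanders in view are where they were.

```bash
python3 -c "
from station import env
print(env.job_done())"
```

```text
the job is handed in; nothing more can be done
None
```

The job is handed in: the larger green tin lies label up on the board, straight and between the sides, with its lid against the stop bar after about 1 s of pressing at roughly 12 N, and the robot is clear at 28.5 s of the 67 s allowed.

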